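# Park the cordless iron in its dock and lock it for carrying

## Robot

A 6-joint arm with a two-finger parallel gripper is mounted at the origin on the work surface. World frame = base frame: x ahead of the robot, y to its left, z up, the work surface at z = 0. Lengths are in m, angles in rad, forces in N, time in s.
With the tool pointing down it reaches from about 0.375 to 0.825 m from the base axis. Payload 5.5 kg.
Tool frame: the origin (TCP) lies midway between the tips of the shut fingers; the grasp point (between the pads) lies 19 mm behind it; x points along the fingers, y is the direction in which the jaws open and shut, and the axes are right-handed (so a half turn about x gives the same grasp; the last joint's range is limited). The gripper opens to 85 mm and grips with 20 to 120 N. Pads are 22 mm wide; open, the fingers measure 114 mm over their backs; the gripper's body (76 mm by 85 mm) begins 54 mm behind the grasp point. The pads swing forward as they close: fully open they stand 13 mm farther back than shut.
Start: joints at [1.135, 0.314, -0.047, 1.21, 0, 1.571], TCP at [0.253, 0.544, 0.231] pointing down, gripper open.
Joint ranges: [-2.67, 2.67], [-0.69, 1.73], [-1.03, 1.25], [-2.08, 2.16], [-1.42, 1.45], [-3.14, 3.14]. Speed limits (rad/s): [2.39, 2.39, 3.01, 3.14, 3.14, 3.14].

## Interface

Orientations are given as a unit quaternion [x, y, z, w].
In Python, from plant import telemetry, camera, camera_params, env gives the robot as it stands. The module is installed in compiled form; this text tells all that it offers.
- The arm moves only by the tool step_arm, never from a script. Its arguments are lists of equal length, an entry for each row: "translation": the shift along the tool's x, y, z in cm, a list of three; "rotation": the turn, a rotation vector about the tool's x, y, z in degrees, a list of three; "fingers": the closure, from -1 (fully open) to 1 (shut). A call has 1 to 5 rows; each row is the pose to reach, as a shift and turn from the pose commanded when the call began, along the tool's axes at that moment; what a row does not reach only later rows make up. A row lasts 1/10 s, in which the tool goes at most 50 mm and 8.59 degrees, less where a joint would pass 70% of its speed; a pose out of reach is approached as far as the arm can. A call with a gripper value outside its range is refused whole. The fingers move at their own pace and stop on an object; "squeeze" is the grip in N (left out, the last holds). Time passes only in rows, so rows that repeat a pose let the fingers close. It gives the time, the measured TCP pose, the force and the opening at its end, in the units of the state.
- telemetry.state(): the state, without advancing time (a new reading comes with each control period).
- camera(name): name is "scene" or "top"; returns the picture (400x640x3 uint8, red, green, blue); there is no depth.
- camera_params(name): a dict with "intrinsics" (3x3 intrinsics, pixels), "extrinsics" (4x4, takes a point from world to camera coordinates). Camera axes: x right, y up, looking along -z (the intrinsics and any distortion apply to the point x, -y, -z); pixel columns grow to the right and rows downward; lengths in m; the calibration is good to about 2 mm. A picture is of the moment at which its call begins. camera_params takes no time and is no camera call.
- env.finish_job(): hands the job in, once; it reports no verdict.
The state is a dict: "time": time; "qpos": joint angles; "joint_vel": joint speeds; "joint_efforts": joint torques, N m; "tcp_pos": TCP position; "tcp_rot": TCP orientation; "wrist_force": force on the tool from outside, world axes, zero at the start; "moment": the same for the moment, N m; "width": opening from 0.0 (shut) to 1.0 (fully open).
Only numpy, scipy, OpenCV 4.12 (cv2) and the standard library are available. Lean on these libraries where they do the work, as an engineer would, in place of code of your own. Each camera call takes 0.05 s, during which the arm holds its last target.

## Task

Put the iron away: lift it off the cork mat by its handle, set its sole gently on the bare rear end of the charging dock's deck, and slide it nose first under the hood until it drops fully home, flat, into the sole-shaped pocket. Then push the orange carry lock all the way in over the edge of the sole. Do not let the iron fall or tip over, and leave the other things on the counter where they are.

Things in the scene. Friction and masses are not known exactly. Their poses are not given: they have to be found in the camera images.
- iron_handle (a point): centre of the cordless iron's handle, a level grey bar 112 mm long (iron's x), 30 wide (y), 24 high, open at both sides, 28 mm of free space below it. It lies 88 mm above the sole's underside and 14 mm behind the sole's middle, over the centre of mass. x points to the iron's nose, z up. White and grey iron, 190 x 104 x 100 mm, 0.65 to 0.9 kg
- iron_sole (a point): middle of the underside of the iron's flat, slippery steel sole, axes as the handle. The sole is 9 mm thick, reaches 95 mm ahead to its point and 95 mm back to its heel, 104 mm wide: straight sides from 70 mm behind to the middle, then tapering to the point. Its rim stands out 13 mm from the body at the sides, 38 mm at the nose
- iron: the same iron; origin and axes as iron_sole
- dock_seat (a point): middle of the floor of the dock's sole-shaped pocket; iron_sole lies here, axes alike, when the iron is home. x points to the dock's hooded nose end. Pocket 7 mm deep, 3 mm clear of the sole all round; floor 43 mm and the flat grey deck about it 50 mm above the counter. Deck: from 160 mm behind this point (bare from 98 mm back) to 116 mm ahead, 80 mm to either side
- dock: white charging dock, fixed, 280 x 164 x 72 mm; origin on the counter under dock_seat, same axes. A nose hood bridges the deck from 76 to 112 mm ahead, underside 14 mm and top 22 mm above the deck: the iron cannot be lowered straight in; set it down 25 mm or more (60 is comfortable) behind home and slide it in at deck height. Carry-lock wing out to 115 mm on the +y side
- lock_tab (a point): centre of the orange upright tab of the dock's carry lock, 30 mm along the dock's x, 14 along y, 25 high (5 to 30 mm above the deck), 35 mm behind the seat; open, it stands 92 mm to +y of it. Axes as the dock. It slides 18 mm to -y; its tongue, 5 mm above the deck, 30 mm inward of this point, clears the sole's rim only when the iron is home. 8 mm high guide ridges flank it
- lock (a joint): travel of the carry lock in m: 0 open (start, up to 0.002), 0.018 fully in over the sole; about 2 N of friction; it stays where it is left
- mat: flat cork mat, 270 x 200 x 6 mm, fixed on the counter, on which the iron lies at the start; origin under its middle
- tape_dispenser: blue desk tape dispenser with a roll of tape, 150 x 60 x 110 mm, 0.7 kg; origin under its middle. Not part of the job
- cone_teal: upright teal cone of sewing thread, 68 mm across, 130 mm tall; origin under its middle. Not part of the job
- cone_orange: upright orange cone of sewing thread, 68 mm across, 130 mm tall; origin under its middle. Not part of the job
- jug: clear open filling jug, 80 mm across, 95 mm tall, handle on its +y side; origin under its middle. Not part of the job
- button_jar: glass jar of buttons with a red lid, 72 mm across, 105 mm tall; origin under its middle. Not part of the job
- clapper: tailor's pressing block of pale wood, 240 x 62 x 45 mm, long along its x; origin under its middle. Not part of the job
- shears: tailor's shears lying flat, 240 mm long, 12 mm high, blades to +x; origin at the pivot. Not part of the job
Not all that is in view belongs to the job. Leave any blue or yellow look-alike of the iron alone.

How it is judged:
By the outcome, as a careful person would: the job done as asked, in the order asked, and still so for the second after the job is handed in, with the robot touching nothing.
It also fails if it takes over 51 s, if anything falls off the work surface, if the arm or the gripper's body presses on something with over 40 N, if the wrist force passes 120 N, or if a joint passes its speed limit or range.

## Working session

There is one attempt and no reset: what is moved stays moved. The work goes in short steps, Python scripts to look and compute and a tool call to move; the robot and the scene stay as the last step left them, time stands still between calls to the robot, and variables do not carry over. Pictures are saved under pics/ and viewed, and the job is handed in when it is done.

Besides the shell and the picture viewer there is one more tool, called after "Emit:" as name(argument=value, ...), one argument or row to a line, values as JSON. step_arm: Moves the arm, as the interface text tells. Its arguments: {"type":"object","properties":{"translation":{"type":"array"},"rotation":{"type":"array"},"fingers":{"type":"array"},"squeeze":{"type":"number"}},"required":["translation","rotation","fingers"]}

```bash
mkdir -p pics; python3 - <<'E'
from plant import telemetry, camera, camera_params
import cv2,numpy as np
for n in ("scene","top"):
    cv2.imwrite(f"pics/{n}0.png",camera(n)[:,:,::-1]); p=camera_params(n); print(n,p)
print(telemetry.state())
E
```

```text
scene {'intrinsics': array([[412.53405328,   0.        , 314.28695417],
       [  0.        , 412.53405328, 197.68797679],
       [  0.        ,   0.        ,   1.        ]]), 'extrinsics': array([[ 0.87204825,  0.4893984 , -0.00458902, -0.41687958],
       [-0.27592614,  0.49936773,  0.82127744,  0.05129833],
       [ 0.40422347, -0.71492732,  0.57051057, -1.67866514],
       [ 0.        ,  0.        ,  0.        ,  1.        ]])}
top {'intrinsics': array([[444.26892588,   0.        , 317.5972617 ],
       [  0.        , 444.26892588, 204.59200651],
       [  0.        ,   0.        ,   1.        ]]), 'extrinsics': array([[-0.0137943 , -0.99969184,  0.02063851, -0.02141029],
       [ 0.9957385 , -0.01185163,  0.09145695, -0.49660893],
       [-0.09118417,  0.02181214,  0.99559514, -1.37115744],
       [ 0.        ,  0.        ,  0.        ,  1.        ]])}
{'time': 0.1, 'qpos': array([ 1.13500327e+00,  3.14159454e-01, -4.79386865e-02,  1.21020350e+00,
        7.94987671e-06,  1.57080859e+00]), 'joint_vel': array([-0.00025   , -0.00089052,  0.00212821, -0.00035407, -0.0012894 ,
       -0.00032202]), 'joint_efforts': array([ 2.38190632e-04, -5.40765023e+01,  3.40541089e+01,  1.11864312e-02,
        1.09105497e-04,  3.86866560e-06]), 'tcp_pos': array([0.25306398, 0.54346863, 0.23053601]), 'tcp_rot': array([ 0.15234495,  0.69050343, -0.15338299,  0.69026784]), 'wrist_force': array([ 0.07672444, -0.24435629, -0.43838156]), 'moment': array([-0.04210501, -0.01779283,  0.00318429]), 'width': 0.996216563659487}
```

View pics/scene0.png

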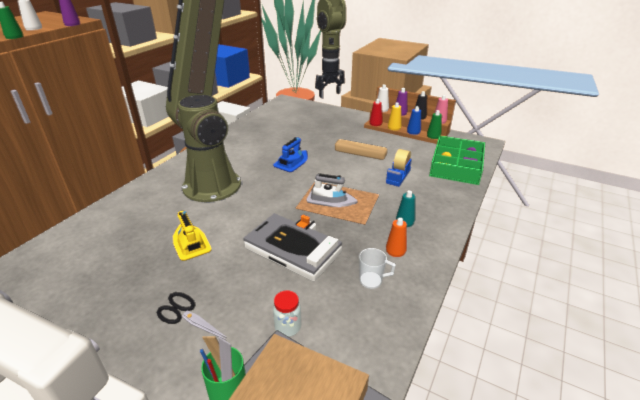

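View pics/top0.png

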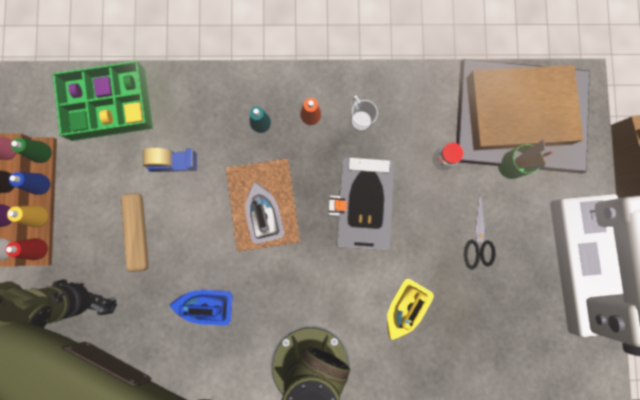

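The real iron (grey/white) is on the cork at about (263,213) in the top view, nose up-image (world +x). The dock is at about (366,204) with its hood up-image, and the orange lock is at (338,206) on its +y side. I'll enlarge these areas.

```bash
python3 - <<'E'
import cv2
a=cv2.imread("pics/top0.png"); b=cv2.imread("pics/scene0.png")
cv2.imwrite("pics/t0z.png",cv2.resize(a[145:260,220:400],None,fx=4.4,fy=4.4,interpolation=cv2.INTER_CUBIC))
cv2.imwrite("pics/s0z.png",cv2.resize(b[160:280,235:385],None,fx=5,fy=5,interpolation=cv2.INTER_CUBIC))
E
```

```text
(no output)
```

View pics/t0z.png

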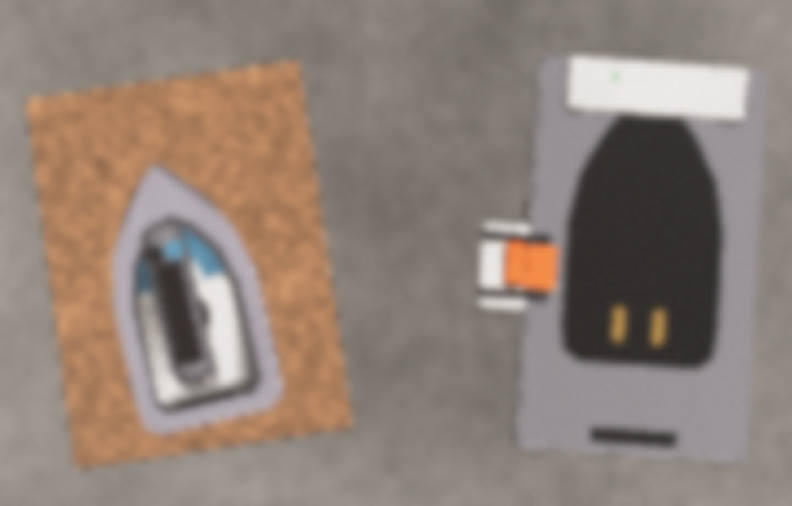

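View pics/s0z.png

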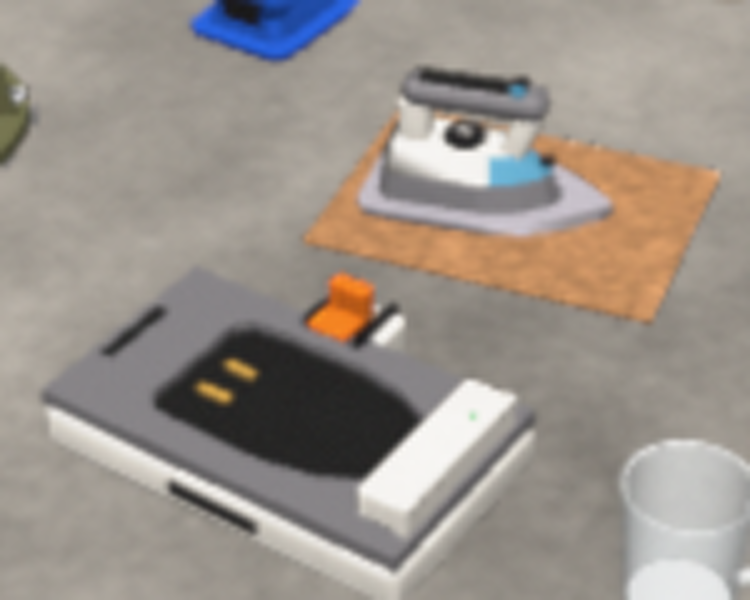

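```bash
cat > h.py <<'E'
import numpy as np,cv2
from plant import telemetry,camera,camera_params
def proj(n,P):
    p=camera_params(n);P=np.atleast_2d(P);c=P@p['extrinsics'][:3,:3].T+p['extrinsics'][:3,3]
    c=c*[1,-1,-1];u=c@p['intrinsics'].T;return u[:,:2]/u[:,2:]
def ray(n,uv):
    p=camera_params(n);R=p['extrinsics'][:3,:3];t=p['extrinsics'][:3,3]
    uv=np.atleast_2d(np.asarray(uv,float));d=np.c_[uv,np.ones(len(uv))]@np.linalg.inv(p['intrinsics']).T
    return -R.T@t,(d*[1,-1,-1])@R
def plane(n,uv,z):
    o,d=ray(n,uv);return o+d*((z-o[2])/d[:,2:])
def tri(uv1,uv2):
    o1,d1=ray('scene',uv1);o2,d2=ray('top',uv2);d1=d1[0]/np.linalg.norm(d1);d2=d2[0]/np.linalg.norm(d2)
    A=np.c_[d1,-d2];s=np.linalg.lstsq(A,o2-o1,rcond=None)[0];a=o1+s[0]*d1;b=o2+s[1]*d2;return (a+b)/2,np.linalg.norm(a-b)
E
python3 - <<'E'
from h import *
a=cv2.imread("pics/top0.png");K=8
x0,y0,x1,y1=220,145,400,260
z=cv2.resize(a[y0:y1,x0:x1],None,fx=K,fy=K,interpolation=cv2.INTER_CUBIC)
hsv=cv2.cvtColor(z,cv2.COLOR_BGR2HSV)
def topx(c): return (np.asarray(c,float)+.5)/K-.5+[x0,y0]
def big(m):
    cs,_=cv2.findContours(m.astype(np.uint8),cv2.RETR_EXTERNAL,cv2.CHAIN_APPROX_NONE);return max(cs,key=cv2.contourArea)[:,0]
# dark pocket
V=hsv[...,2].astype(int)
m=(V<95); m[:, :int(130*K)-0]=m[:, :130*K]&False if False else m[:, :130*K]
m[:, :126*K]=0
c=big(m);P=plane('top',topx(c),.05)[:,:2]
print('pocket bbox',P.min(0),P.max(0))
r=cv2.minAreaRect((P*1000).astype(np.float32));print('rect',r)
# cork & sole
H,S=hsv[...,0],hsv[...,1]
cork=((S>70)&(H<20)&(V>80)).astype(np.uint8);cork[:, 85*K:]=0
cork=cv2.morphologyEx(cork,cv2.MORPH_OPEN,np.ones((5,5)))
cc=big(cork);R=cv2.minAreaRect((plane('top',topx(cc),.006)[:,:2]*1000).astype(np.float32));print('mat',R)
f=np.zeros_like(cork);cv2.drawContours(f,[cc.reshape(-1,1,2)],-1,1,-1)
s=big(cv2.erode(f,np.ones((25,25)))&(1-cork));Q=plane('top',topx(s),.015)[:,:2]
print('sole rect',cv2.minAreaRect((Q*1000).astype(np.float32)),'bbox',Q.min(0),Q.max(0))
np.save('pocket.npy',P);np.save('sole.npy',Q)
v=z.copy();cv2.drawContours(v,[c.reshape(-1,1,2),s.reshape(-1,1,2)],-1,(0,0,255),2);cv2.imwrite('pics/c0.png',cv2.resize(v,None,fx=.5,fy=.5))
E
```

```text
pocket bbox [ 0.41963341 -0.23099542] [ 0.59674198 -0.11788964]
rect ((508.7477722167969, -176.91102600097656), (108.37406921386719, 174.06094360351562), 85.31521606445312)
mat ((501.40716552734375, 146.95956420898438), (271.75262451171875, 202.0575714111328), 7.8218994140625)
sole rect ((478.30804443359375, 148.01535034179688), (191.08782958984375, 107.74906921386719), 13.098920822143555) bbox [0.37747526 0.07869755] [0.57129403 0.20061594]
```

View pics/c0.png

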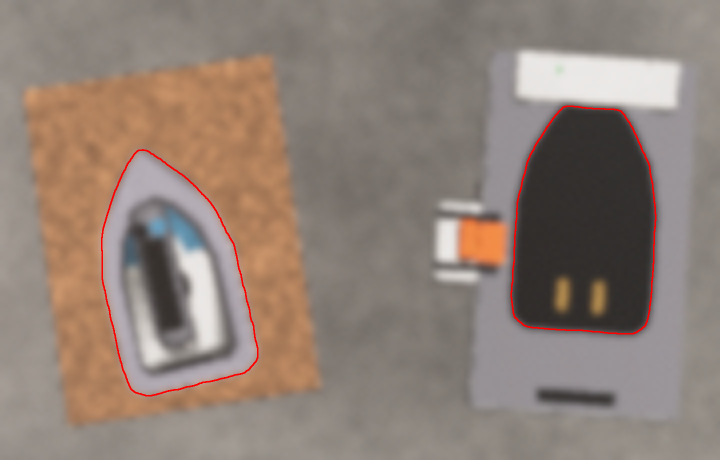

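```bash
cat >> h.py <<'E'
def fit(P,c,yaw,nose=None,heel=.095):
    # side lines + heel line -> centre, yaw
    for _ in range(6):
        u=np.array([np.cos(yaw),np.sin(yaw)]);v=np.array([-u[1],u[0]])
        L=(P-c)@np.c_[u,v]
        b=(L[:,0]>-.062)&(L[:,0]<-.008)
        k1=np.polyfit(L[b&(L[:,1]>0),0],L[b&(L[:,1]>0),1],1);k2=np.polyfit(L[b&(L[:,1]<0),0],L[b&(L[:,1]<0),1],1)
        h=(np.abs(L[:,1])<.03)&(L[:,0]<-.05);xh=L[h,0].mean();kh=np.polyfit(L[h,1],L[h,0],1)[0]
        dyaw=(k1[0]+k2[0])/2
        c=c+u*(xh+heel)+v*(k1[1]+k2[1])/2;yaw+=dyaw
    return dict(c=c,yaw=np.degrees(yaw),slopes=np.degrees([k1[0],k2[0],-kh]),width=k1[1]-k2[1],xh=xh,xnose=L[:,0].max(),ynose=L[L[:,0].argmax(),1])
E
python3 - <<'E'
from h import *
Q=np.load('sole.npy');P=np.load('pocket.npy')
print('sole',fit(Q,np.array([.478,.148]),np.radians(10)))
print('pocket',fit(P,np.array([.51,-.177]),np.radians(-5),heel=.098))
# deck outline, hood and lock
a=cv2.imread("pics/top0.png");K=8;x0,y0,x1,y1=325,145,400,260
z=cv2.resize(a[y0:y1,x0:x1],None,fx=K,fy=K,interpolation=cv2.INTER_CUBIC);hsv=cv2.cvtColor(z,cv2.COLOR_BGR2HSV)
m=((hsv[...,1]>120)&(hsv[...,0]<25)&(hsv[...,2]>180)).astype(np.uint8)
cs,_=cv2.findContours(m,0,1);c=max(cs,key=cv2.contourArea)[:,0];px=(c+.5)/K-.5+[x0,y0]
print('lock px',px.min(0),px.max(0));print(plane('top',px,.08)[:,:2].min(0),plane('top',px,.08)[:,:2].max(0))
E
```

```text
sole {'c': array([0.47824459, 0.14784697]), 'yaw': np.float64(12.908306728996664), 'slopes': array([-0.36271472,  0.36271472, -0.1619516 ]), 'width': np.float64(0.1061914645942317), 'xh': np.float64(-0.09500000000000015), 'xnose': np.float64(0.0956364255073709), 'ynose': np.float64(0.0023936048526180236)}
pocket {'c': array([ 0.52011642, -0.1777181 ]), 'yaw': np.float64(-4.5153749081719505), 'slopes': array([-0.12003438,  0.12003438,  0.04195351]), 'width': np.float64(0.1073364891754593), 'xh': np.float64(-0.098), 'xnose': np.float64(0.07567642563450684), 'ynose': np.float64(0.014274617582813995)}
lock px [334.4375 199.5625] [346.0625 210.5625]
[ 0.47208253 -0.11246662] [ 0.50563352 -0.07714069]
```

```bash
cat >> h.py <<'E'
from scipy.spatial.transform import Rotation as Ro
def plan(pos,yawdeg):
    s=telemetry.state();R0=Ro.from_quat(s['tcp_rot']);best=None
    for k in (0,180):
        y=np.radians(yawdeg+k);Y=np.array([-np.sin(y),np.cos(y),0]);X=np.array([0,0,-1.])
        R=Ro.from_matrix(np.c_[X,Y,np.cross(X,Y)]);rv=(R0.inv()*R).as_rotvec(degrees=True)
        if best is None or np.linalg.norm(rv)<np.linalg.norm(best): best=rv
    print('t',round(s['time'],2),'pos',s['tcp_pos'].round(4),'F',s['wrist_force'].round(1),'w',round(s['width'],3),'q6',s['qpos'][5].round(2))
    print('  axes y,z world',R0.as_matrix()[:,1].round(3),R0.as_matrix()[:,2].round(3))
    print('  shift cm',(R0.inv().apply(np.array(pos)-s['tcp_pos'])*100).round(2),'rot',best.round(2))
E
python3 -c "
from h import *
plan([.4646,.1447,.20],12.9)
print(proj('top',[[.4646,.1447,.106]]),proj('scene',[[.4646,.1447,.106]]))"
```

```text
t 0.1 pos [0.2531 0.5435 0.2305] F [ 0.1 -0.2 -0.4] w 0.996 q6 1.57
  axes y,z world [ 0.422  0.907 -0.002] [ 0.907 -0.422 -0.   ]
  shift cm [  3.09 -27.22  36.01] rot [-3.787e+01 -3.000e-02  8.000e-02]
[[259.61804648 213.44765214]] [[330.04868976 175.52149988]]
```

Emit:
step_arm(
  translation=[
    [0, -4, 4],
    [0, -6, 8],
    [0, -9, 12],
    [0, -12, 16],
    [0, -14, 19],
  ],
  rotation=[
    [-7, 0, 0],
    [-14, 0, 0],
    [-21, 0, 0],
    [-28, 0, 0],
    [-35, 0, 0],
  ],
  fingers=[-1, -1, -1, -1, -1],
  squeeze=70,
)

```text
time: 0.6
tcp_pos: [0.3668, 0.334, 0.231]
tcp_rot: [-0.064, 0.704, 0.063, 0.704]
wrist_force: [0.7, 1.2, 0.0]
width: 1.002
```

```bash
python3 -c "
from h import *
plan([.4646,.1447,.20],12.9)"
```

```text
t 0.6 pos [0.3668 0.334  0.231 ] F [0.7 1.2 0. ] w 1.002 q6 0.56
  axes y,z world [-0.178  0.984 -0.001] [ 0.984  0.178 -0.001]
  shift cm [  3.12 -20.37   6.25] rot [-2.63 -0.03  0.06]
```

Emit:
step_arm(
  translation=[
    [0, -4.5, 1.5],
    [0, -9, 3],
    [0, -13.5, 4.5],
    [0, -18, 6],
    [0, -20.3, 6.3],
  ],
  rotation=[
    [-2.6, 0, 0],
    [-2.6, 0, 0],
    [-2.6, 0, 0],
    [-2.6, 0, 0],
    [-2.6, 0, 0],
  ],
  fingers=[-1, -1, -1, -1, -1],
)

```text
time: 1.1
tcp_pos: [0.4651, 0.1449, 0.231]
tcp_rot: [-0.077, 0.703, 0.076, 0.703]
wrist_force: [-0.6, -0.0, 0.1]
width: 1.002
```

Emit:
step_arm(
  translation=[
    [3, 0, 0],
    [3, 0, 0],
  ],
  rotation=[
    [0, 0, 0],
    [0, 0, 0],
  ],
  fingers=[-1, -1],
)

```text
time: 1.3
tcp_pos: [0.4617, 0.1463, 0.1983]
tcp_rot: [-0.077, 0.705, 0.077, 0.701]
wrist_force: [-0.5, -0.7, -0.3]
width: 1.002
```

```bash
python3 -c "
from h import *
plan([.4646,.1447,.074],12.9)"
```

```text
t 1.3 pos [0.4617 0.1463 0.1983] F [-0.5 -0.7 -0.3] w 1.002 q6 0.09
  axes y,z world [-0.217  0.976 -0.   ] [ 0.976  0.217 -0.006]
  shift cm [12.43 -0.21  0.32] rot [-0.38 -0.33  0.02]
```

Emit:
step_arm(
  translation=[
    [3, -0.1, 0],
    [6, -0.1, 0],
    [8, -0.1, 0],
    [9, -0.1, 0],
    [9, -0.1, 0],
  ],
  rotation=[
    [-0.4, 0, 0],
    [-0.4, 0, 0],
    [-0.4, 0, 0],
    [-0.4, 0, 0],
    [-0.4, 0, 0],
  ],
  fingers=[-1, -1, -1, -1, -1],
)

```text
time: 1.8
tcp_pos: [0.463, 0.1471, 0.1106]
tcp_rot: [-0.081, 0.703, 0.08, 0.702]
wrist_force: [0.2, -0.5, 0.1]
width: 0.997
```

```bash
python3 -c "
from h import *
plan([.4646,.1447,.074],12.9)
for n in ('scene','top'): cv2.imwrite(f'pics/{n}1.png',camera(n)[:,:,::-1])
b=cv2.imread('pics/scene1.png');a=cv2.imread('pics/top1.png')
b=cv2.resize(b[120:240,270:390],(480,480));a=cv2.resize(a[150:260,215:315],(320,352));o=np.zeros((480,800,3),np.uint8);o[:,:480]=b;o[:352,480:]=a;cv2.imwrite('pics/z1.png',o)"
```

```text
t 1.8 pos [0.463  0.1471 0.1106] F [ 0.2 -0.5  0.1] w 0.997 q6 0.08
  axes y,z world [-0.226  0.974 -0.   ] [ 0.974  0.226 -0.002]
  shift cm [ 3.66 -0.27  0.11] rot [ 0.18 -0.14  0.01]
```

View pics/z1.png

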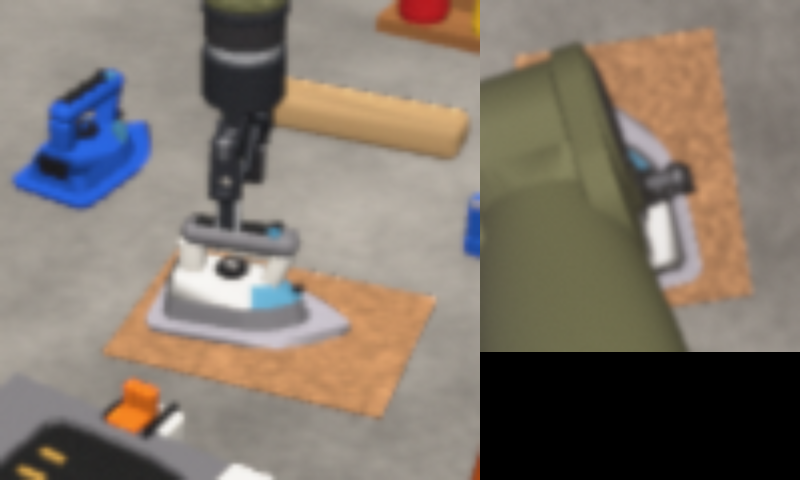

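```bash
python3 -c "
from h import *
c=np.array([.463,.1471,.123]);y=np.array([-.226,.974,0])
q=proj('scene',[c-y*.0425,c+y*.0425,[.4646,.1447,.106]]);print(q,(q-[270,120])*4)"
```

```text
[[327.11375039 177.04863133]
 [332.84790761 165.59975094]
 [330.04868976 175.52149988]] [[228.45500156 228.19452531]
 [251.39163042 182.39900376]
 [240.19475903 222.08599951]]
```

Emit:
step_arm(
  translation=[
    [1, -0.25, 0.1],
    [2, -0.25, 0.1],
    [3, -0.25, 0.1],
    [3.6, -0.25, 0.1],
    [3.6, -0.25, 0.1],
  ],
  rotation=[
    [0, 0, 0],
    [0, 0, 0],
    [0, 0, 0],
    [0, 0, 0],
    [0, 0, 0],
  ],
  fingers=[-1, -1, -1, -1, -1],
)

```text
time: 2.4
tcp_pos: [0.4645, 0.1443, 0.074]
tcp_rot: [-0.08, 0.703, 0.08, 0.702]
wrist_force: [-0.2, -0.8, 0.3]
width: 0.998
```

```bash
python3 -c "
from h import *
plan([.4646,.1447,.074],12.9)"
```

```text
t 2.4 pos [0.4645 0.1443 0.074 ] F [-0.2 -0.8  0.3] w 0.998 q6 0.07
  axes y,z world [-0.225  0.974 -0.   ] [ 0.974  0.225 -0.002]
  shift cm [0.   0.03 0.02] rot [ 0.13 -0.13  0.01]
```

Emit:
step_arm(
  translation=[
    [0, 0, 0],
    [0, 0, 0],
    [0, 0, 0],
    [0, 0, 0],
    [0, 0, 0],
  ],
  rotation=[
    [0, 0, 0],
    [0, 0, 0],
    [0, 0, 0],
    [0, 0, 0],
    [0, 0, 0],
  ],
  fingers=[0, 0.2, 1, 1, 1],
  squeeze=70,
)

```text
time: 2.9
tcp_pos: [0.4662, 0.1445, 0.0759]
tcp_rot: [-0.08, 0.702, 0.08, 0.703]
wrist_force: [-0.8, -2.8, 4.2]
width: 0.34
```

Emit:
step_arm(
  translation=[
    [0, 0, 0],
    [0, 0, 0],
    [0, 0, 0],
  ],
  rotation=[
    [0, 0, 0],
    [0, 0, 0],
    [0, 0, 0],
  ],
  fingers=[1, 1, 1],
)

```text
time: 3.2
tcp_pos: [0.4661, 0.1444, 0.0758]
tcp_rot: [-0.08, 0.702, 0.08, 0.703]
wrist_force: [-0.7, -3.0, 5.5]
width: 0.339
```

Emit:
step_arm(
  translation=[
    [-0.4, 0, 0],
    [-0.8, 0, 0],
    [-1.5, 0, 0],
    [-2.5, 0, 0],
    [-3, 0, 0],
  ],
  rotation=[
    [0, 0, 0],
    [0, 0, 0],
    [0, 0, 0],
    [0, 0, 0],
    [0, 0, 0],
  ],
  fingers=[1, 1, 1, 1, 1],
)

```text
time: 3.7
tcp_pos: [0.466, 0.1449, 0.1064]
tcp_rot: [-0.08, 0.702, 0.08, 0.703]
wrist_force: [0.7, 0.5, -8.4]
width: 0.338
```

Emit:
step_arm(
  translation=[
    [-2, 0, 0],
    [-4, 0, 0],
    [-6, 0, 0],
    [-7, 0, 0],
    [-7, 0, 0],
  ],
  rotation=[
    [0, 0, 0],
    [0, 0, 0],
    [0, 0, 0],
    [0, 0, 0],
    [0, 0, 0],
  ],
  fingers=[1, 1, 1, 1, 1],
)

```text
time: 4.2
tcp_pos: [0.4668, 0.1451, 0.1769]
tcp_rot: [-0.08, 0.701, 0.08, 0.704]
wrist_force: [0.8, -0.4, -7.6]
width: 0.34
```

```bash
python3 -c "
from h import *
plan([.4465,-.1719,.16],-4.5)
for n in ('scene','top'): cv2.imwrite(f'pics/{n}2.png',camera(n)[:,:,::-1])
b=cv2.imread('pics/scene2.png');a=cv2.imread('pics/top2.png')
b=cv2.resize(b[100:220,270:390],(480,480));a=cv2.resize(a[150:260,215:315],(320,352));o=np.zeros((480,800,3),np.uint8);o[:,:480]=b;o[:352,480:]=a;cv2.imwrite('pics/z2.png',o)"
```

```text
t 4.2 pos [0.4668 0.1451 0.1769] F [ 0.8 -0.4 -7.6] w 0.34 q6 0.07
  axes y,z world [-0.225  0.974  0.   ] [0.974 0.225 0.003]
  shift cm [  1.65 -30.42  -9.13] rot [17.53  0.18 -0.04]
```

View pics/z2.png

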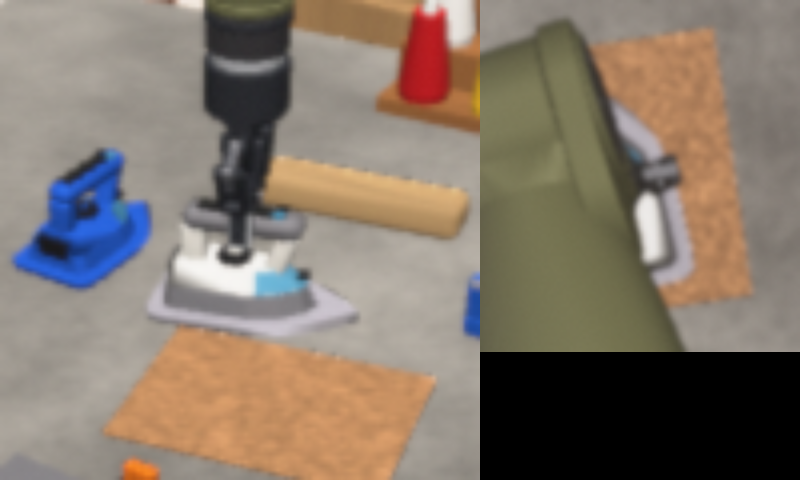

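Emit:
step_arm(
  translation=[
    [0, -3, -1],
    [0, -6.5, -2],
    [0, -10, -3],
    [0, -13.5, -4],
    [0, -17, -5],
  ],
  rotation=[
    [3, 0, 0],
    [6, 0, 0],
    [9, 0, 0],
    [12, 0, 0],
    [15, 0, 0],
  ],
  fingers=[1, 1, 1, 1, 1],
)

```text
time: 4.8
tcp_pos: [0.454, -0.0334, 0.174]
tcp_rot: [0.013, 0.708, -0.013, 0.706]
wrist_force: [-0.1, 1.0, -7.4]
width: 0.336
```

```bash
python3 -c "
from h import *
plan([.4478,-.172,.175],-4.5)"
```

```text
t 4.8 pos [ 0.454  -0.0334  0.174 ] F [-0.1  1.  -7.4] w 0.336 q6 -0.04
  axes y,z world [0.036 0.999 0.   ] [ 0.999 -0.036 -0.002]
  shift cm [ -0.1  -13.87  -0.12] rot [ 2.43 -0.12 -0.  ]
```

Emit:
step_arm(
  translation=[
    [-0.1, -4, 0],
    [-0.1, -8, 0],
    [-0.1, -11, -0.1],
    [-0.1, -13, -0.1],
    [-0.1, -13.8, -0.1],
  ],
  rotation=[
    [2.4, 0, 0],
    [2.4, 0, 0],
    [2.4, 0, 0],
    [2.4, 0, 0],
    [2.4, 0, 0],
  ],
  fingers=[1, 1, 1, 1, 1],
)

```text
time: 5.3
tcp_pos: [0.4484, -0.1717, 0.1749]
tcp_rot: [0.028, 0.707, -0.028, 0.706]
wrist_force: [0.4, 0.3, -7.3]
width: 0.336
```

Emit:
step_arm(
  translation=[
    [0, 0, 0],
    [0, 0, 0],
  ],
  rotation=[
    [0, 0, 0],
    [0, 0, 0],
  ],
  fingers=[1, 1],
)

```text
time: 5.5
tcp_pos: [0.449, -0.1692, 0.1756]
tcp_rot: [0.027, 0.707, -0.026, 0.706]
wrist_force: [0.2, 0.7, -6.9]
width: 0.341
```

```bash
python3 -c "
from h import *
plan([.4478,-.172,.130],-4.5)
for n in ('scene','top'): cv2.imwrite(f'pics/{n}3.png',camera(n)[:,:,::-1])
b=cv2.imread('pics/scene3.png');a=cv2.imread('pics/top3.png')
b=cv2.resize(b[160:280,220:340],(480,480));a=cv2.resize(a[150:260,320:420],(320,352));o=np.zeros((480,800,3),np.uint8);o[:,:480]=b;o[:352,480:]=a;cv2.imwrite('pics/z3.png',o)"
```

```text
t 5.5 pos [ 0.449  -0.1692  0.1756] F [ 0.2  0.7 -6.9] w 0.341 q6 -0.28
  axes y,z world [0.076 0.997 0.001] [ 0.997 -0.076 -0.001]
  shift cm [ 4.56 -0.3  -0.09] rot [ 0.15 -0.08 -0.08]
```

View pics/z3.png

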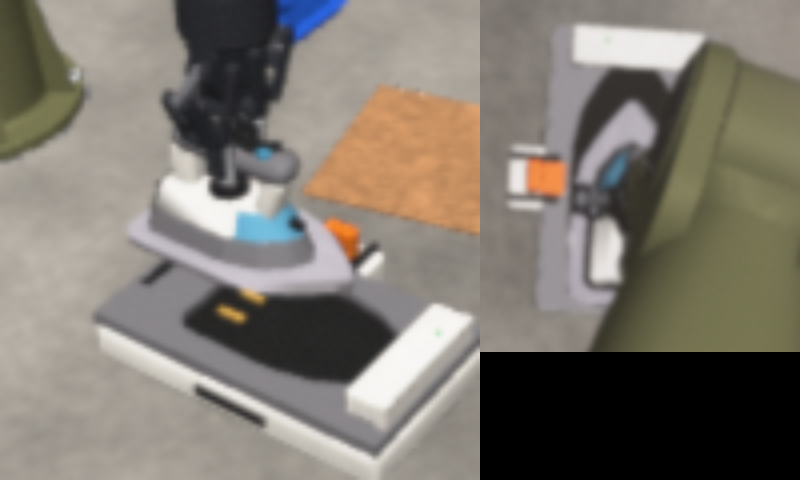

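Emit:
step_arm(
  translation=[
    [1.5, -0.25, -0.1],
    [3, -0.25, -0.1],
    [4, -0.25, -0.1],
    [4.5, -0.25, -0.1],
    [4.5, -0.25, -0.1],
  ],
  rotation=[
    [0, 0, 0],
    [0, 0, 0],
    [0, 0, 0],
    [0, 0, 0],
    [0, 0, 0],
  ],
  fingers=[1, 1, 1, 1, 1],
)

```text
time: 6.1
tcp_pos: [0.4479, -0.1719, 0.1307]
tcp_rot: [0.027, 0.707, -0.026, 0.706]
wrist_force: [0.7, 0.4, -7.0]
width: 0.335
```

```bash
python3 -c "
from h import *
plan([.4478,-.172,.1205],-4.5)
for n in ('scene','top'): cv2.imwrite(f'pics/{n}4.png',camera(n)[:,:,::-1])
b=cv2.imread('pics/scene4.png');a=cv2.imread('pics/top4.png')
b=cv2.resize(b[160:280,220:340],(480,480));a=cv2.resize(a[150:260,320:420],(320,352));o=np.zeros((480,800,3),np.uint8);o[:,:480]=b;o[:352,480:]=a;cv2.imwrite('pics/z4.png',o)"
```

```text
t 6.1 pos [ 0.4479 -0.1719  0.1307] F [ 0.7  0.4 -7. ] w 0.335 q6 -0.29
  axes y,z world [0.075 0.997 0.   ] [ 0.997 -0.075 -0.001]
  shift cm [ 1.02 -0.01 -0.  ] rot [ 0.18 -0.07 -0.03]
```

View pics/z4.png

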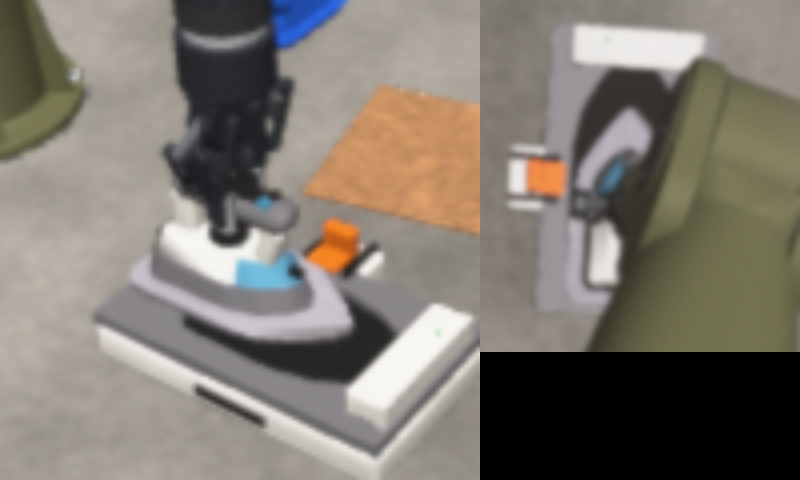

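```bash
python3 - <<'E'
from h import *
z=.0699;y=np.radians(-4.5);u=np.array([np.cos(y),np.sin(y)]);v=np.array([-u[1],u[0]])
c=np.array([.4479,-.1719])+.0125*u
o=[(95,0),(0,52),(0,-52),(-70,52),(-70,-52),(-95,40),(-95,-40)]
W=[[*(c+u*a/1000+v*b/1000),z] for a,b in o]
s=np.array([.52012,-.17772]);d=[(-160,80),(-160,-80),(116,-80),(116,80)]
D=[[*(s+u*a/1000+v*b/1000),.05] for a,b in d]
for n,(x0,y0,x1,y1) in (('scene',(225,185,345,280)),('top',(325,150,405,255))):
    a=cv2.imread(f'pics/{n}4.png');K=5 if n=='top' else 6
    im=cv2.resize(a[y0:y1,x0:x1],None,fx=K,fy=K,interpolation=cv2.INTER_CUBIC)
    for P,col in((W,(0,0,255)),(D,(0,255,0))):
        for q in proj(n,P): cv2.circle(im,tuple(int(round(t)) for t in (q-[x0,y0]+.5)*K),3,col,1)
    cv2.imwrite(f'pics/o4{n}.png',im)
E
```

```text
(no output)
```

View pics/o4scene.png

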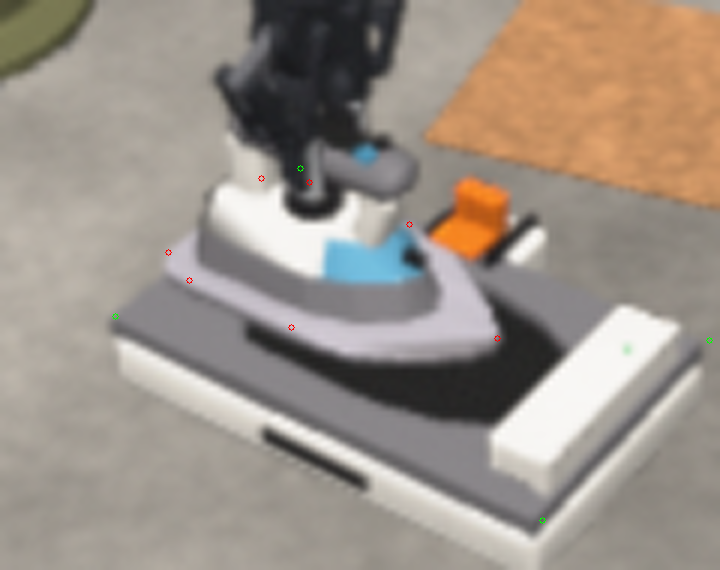

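View pics/o4top.png

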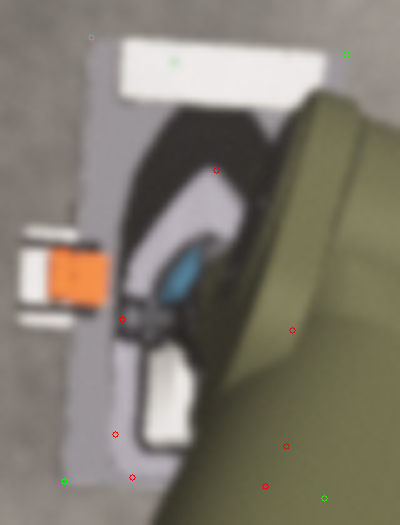

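Emit:
step_arm(
  translation=[
    [0.5, 0, 0],
    [0.8, 0, 0],
    [0.9, 0, 0],
    [1.0, 0, 0],
    [1.0, 0, 0],
  ],
  rotation=[
    [0.15, 0, 0],
    [0.15, 0, 0],
    [0.15, 0, 0],
    [0.15, 0, 0],
    [0.15, 0, 0],
  ],
  fingers=[1, 1, 1, 1, 1],
)

```text
time: 6.7
tcp_pos: [0.4482, -0.1725, 0.1212]
tcp_rot: [0.028, 0.707, -0.028, 0.706]
wrist_force: [-0.2, 0.3, -7.3]
width: 0.34
```

Emit:
step_arm(
  translation=[
    [0.05, 0, 0],
    [0.1, 0, 0],
    [0.1, 0, 0],
  ],
  rotation=[
    [0, 0, 0],
    [0, 0, 0],
    [0, 0, 0],
  ],
  fingers=[1, 1, 1],
)

```text
time: 7.0
tcp_pos: [0.4483, -0.1725, 0.1203]
tcp_rot: [0.028, 0.707, -0.028, 0.707]
wrist_force: [0.6, -0.4, -7.5]
width: 0.338
```

```bash
python3 -c "
from h import *
plan([.4478,-.172,.1200],-4.5);print(telemetry.state()['moment'])"
```

```text
t 7.0 pos [ 0.4483 -0.1725  0.1203] F [ 0.6 -0.4 -7.5] w 0.338 q6 -0.29
  axes y,z world [ 0.079  0.997 -0.   ] [ 0.997 -0.079  0.   ]
  shift cm [ 0.03  0.05 -0.05] rot [-0.02  0.    0.  ]
[ 0.00568446 -0.07019346  0.03626688]
```

Emit:
step_arm(
  translation=[
    [0.05, 0, 0],
    [0.1, 0, 0],
    [0.1, 0, 0],
  ],
  rotation=[
    [0, 0, 0],
    [0, 0, 0],
    [0, 0, 0],
  ],
  fingers=[1, 1, 1],
)

```text
time: 7.3
tcp_pos: [0.4486, -0.1726, 0.1198]
tcp_rot: [0.028, 0.706, -0.028, 0.707]
wrist_force: [-0.0, 0.5, -1.6]
width: 0.337
```

Emit:
step_arm(
  translation=[
    [0.05, 0, 0],
    [0.1, 0, 0],
    [0.1, 0, 0],
  ],
  rotation=[
    [0, 0, 0],
    [0, 0, 0],
    [0, 0, 0],
  ],
  fingers=[1, 1, 1],
)

```text
time: 7.6
tcp_pos: [0.449, -0.1726, 0.1196]
tcp_rot: [0.028, 0.706, -0.028, 0.707]
wrist_force: [-1.6, 0.9, 6.8]
width: 0.339
```

```bash
python3 -c "
from h import *
plan([.4478,-.172,.1200],-4.5);print(telemetry.state()['moment'])"
```

```text
t 7.6 pos [ 0.449  -0.1726  0.1196] F [-1.6  0.9  6.8] w 0.339 q6 -0.29
  axes y,z world [ 0.079  0.997 -0.   ] [ 0.997 -0.079  0.002]
  shift cm [-0.04  0.05 -0.12] rot [-0.01  0.1   0.01]
[ 0.57002868  0.93934014 -0.05725506]
```

Emit:
step_arm(
  translation=[
    [-0.08, 0.05, 0],
    [-0.08, 0.05, 0.8],
    [-0.08, 0.05, 1.6],
    [-0.08, 0.05, 2.4],
    [-0.08, 0.05, 2.8],
  ],
  rotation=[
    [0, 0, 0],
    [0, 0, 0],
    [0, 0, 0],
    [0, 0, 0],
    [0, 0, 0],
  ],
  fingers=[1, 1, 1, 1, 1],
)

```text
time: 8.1
tcp_pos: [0.4767, -0.1743, 0.1191]
tcp_rot: [0.028, 0.707, -0.028, 0.706]
wrist_force: [-4.4, -0.4, 2.5]
width: 0.34
```

```bash
python3 -c "
from h import *
y=np.radians(-4.5)
plan([.5201-.0125*np.cos(y),-.1777-.0125*np.sin(y),.1198],-4.5);print(telemetry.state()['moment'])"
```

```text
t 8.1 pos [ 0.4767 -0.1743  0.1191] F [-4.4 -0.4  2.5] w 0.34 q6 -0.27
  axes y,z world [ 0.079  0.997 -0.   ] [ 0.997 -0.079 -0.   ]
  shift cm [-0.08  0.    3.1 ] rot [-0.01 -0.03  0.01]
[0.1817399  1.71563325 0.05414115]
```

Emit:
step_arm(
  translation=[
    [-0.08, 0, 0.5],
    [-0.08, 0, 1.0],
    [-0.08, 0, 1.5],
    [-0.08, 0, 2.0],
    [-0.08, 0, 2.2],
  ],
  rotation=[
    [0, 0, 0],
    [0, 0, 0],
    [0, 0, 0],
    [0, 0, 0],
    [0, 0, 0],
  ],
  fingers=[1, 1, 1, 1, 1],
)

```text
time: 8.6
tcp_pos: [0.499, -0.1759, 0.1196]
tcp_rot: [0.028, 0.706, -0.028, 0.707]
wrist_force: [-1.3, 0.1, -5.9]
width: 0.342
```

```bash
python3 -c "
from h import *
y=np.radians(-4.5)
plan([.5201-.0125*np.cos(y),-.1777-.0125*np.sin(y),.1198],-4.5);print(telemetry.state()['moment'])
for n in ('scene','top'): cv2.imwrite(f'pics/{n}5.png',camera(n)[:,:,::-1])
b=cv2.imread('pics/scene5.png');a=cv2.imread('pics/top5.png')
b=cv2.resize(b[170:290,230:350],(480,480));a=cv2.resize(a[150:260,320:420],(320,352));o=np.zeros((480,800,3),np.uint8);o[:,:480]=b;o[:352,480:]=a;cv2.imwrite('pics/z5.png',o)"
```

```text
t 8.6 pos [ 0.499  -0.1759  0.1196] F [-1.3  0.1 -5.9] w 0.342 q6 -0.26
  axes y,z world [0.079 0.997 0.   ] [ 0.997 -0.079  0.   ]
  shift cm [-0.02 -0.01  0.87] rot [-0.01  0.03 -0.01]
[ 0.06367843  0.31027618 -0.00441916]
```

View pics/z5.png

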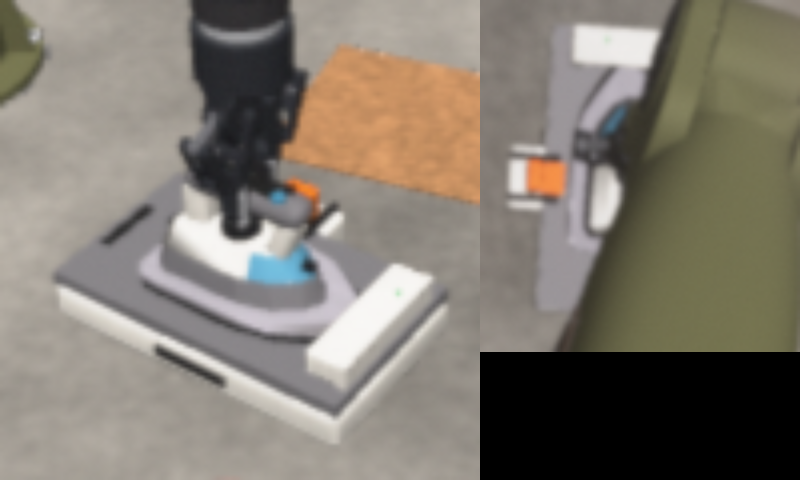

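Emit:
step_arm(
  translation=[
    [0, 0, 0.2],
    [0, 0, 0.4],
    [0.05, 0, 0.55],
    [0.05, 0, 0.7],
    [0.05, 0, 0.7],
  ],
  rotation=[
    [0, 0, 0],
    [0, 0, 0],
    [0, 0, 0],
    [0, 0, 0],
    [0, 0, 0],
  ],
  fingers=[1, 1, 1, 1, 1],
)

```text
time: 9.2
tcp_pos: [0.5054, -0.1765, 0.1193]
tcp_rot: [0.028, 0.706, -0.028, 0.707]
wrist_force: [0.4, -0.2, -7.9]
width: 0.34
```

Emit:
step_arm(
  translation=[
    [0.05, 0, 0.1],
    [0.05, 0, 0.2],
    [0.05, 0, 0.2],
  ],
  rotation=[
    [0, 0, 0],
    [0, 0, 0],
    [0, 0, 0],
  ],
  fingers=[1, 1, 1],
)

```text
time: 9.5
tcp_pos: [0.5072, -0.1767, 0.1189]
tcp_rot: [0.028, 0.707, -0.028, 0.707]
wrist_force: [0.4, -0.0, -7.1]
width: 0.342
```

```bash
python3 -c "
from h import *
y=np.radians(-4.5)
plan([.5201-.0125*np.cos(y),-.1777-.0125*np.sin(y),.1198],-4.5);print(telemetry.state()['moment'])"
```

```text
t 9.5 pos [ 0.5072 -0.1767  0.1189] F [ 0.4 -0.  -7.1] w 0.342 q6 -0.26
  axes y,z world [ 0.079  0.997 -0.   ] [ 0.997 -0.079  0.   ]
  shift cm [-0.09 -0.    0.04] rot [-0.02  0.    0.  ]
[ 0.00293063 -0.05366281 -0.04508394]
```

Emit:
step_arm(
  translation=[
    [0.1, 0, 0],
    [0.2, 0, 0],
    [0.3, 0, 0],
    [0.3, 0, 0],
  ],
  rotation=[
    [0, 0, 0],
    [0, 0, 0],
    [0, 0, 0],
    [0, 0, 0],
  ],
  fingers=[1, 1, 1, 1],
)

```text
time: 9.9
tcp_pos: [0.5069, -0.1766, 0.1157]
tcp_rot: [0.028, 0.707, -0.028, 0.706]
wrist_force: [-0.7, -0.2, -7.7]
width: 0.336
```

```bash
python3 -c "
from h import *
y=np.radians(-4.5)
plan([.5201-.0125*np.cos(y),-.1777-.0125*np.sin(y),.1128],-4.5);print(telemetry.state()['moment'])"
```

```text
t 9.9 pos [ 0.5069 -0.1766  0.1157] F [-0.7 -0.2 -7.7] w 0.336 q6 -0.26
  axes y,z world [0.079 0.997 0.   ] [ 0.997 -0.079 -0.   ]
  shift cm [ 0.29 -0.01  0.07] rot [-0.02 -0.02 -0.01]
[ 0.01340021 -0.00976563  0.01689801]
```

In the pocket without contact. I'll lower the remaining 3 mm.

Emit:
step_arm(
  translation=[
    [0.1, 0, 0.05],
    [0.2, 0, 0.05],
    [0.25, 0, 0.05],
    [0.3, 0, 0.05],
    [0.3, 0, 0.05],
  ],
  rotation=[
    [0, 0, 0],
    [0, 0, 0],
    [0, 0, 0],
    [0, 0, 0],
    [0, 0, 0],
  ],
  fingers=[1, 1, 1, 1, 1],
)

```text
time: 10.4
tcp_pos: [0.5075, -0.1768, 0.113]
tcp_rot: [0.028, 0.707, -0.028, 0.707]
wrist_force: [-1.8, -0.9, -7.0]
width: 0.336
```

Emit:
step_arm(
  translation=[
    [0.05, 0, 0],
    [0.1, 0, 0],
    [0.1, 0, 0],
  ],
  rotation=[
    [0, 0, 0],
    [0, 0, 0],
    [0, 0, 0],
  ],
  fingers=[1, 1, 1],
)

```text
time: 10.7
tcp_pos: [0.5074, -0.1768, 0.1129]
tcp_rot: [0.028, 0.706, -0.028, 0.707]
wrist_force: [-5.7, -0.8, 3.6]
width: 0.337
```

```bash
python3 -c "
from h import *
y=np.radians(-4.5)
plan([.5201-.0125*np.cos(y),-.1777-.0125*np.sin(y),.1128],-4.5);print(telemetry.state()['moment'])"
```

```text
t 10.7 pos [ 0.5074 -0.1768  0.1129] F [-5.7 -0.8  3.6] w 0.337 q6 -0.26
  axes y,z world [ 0.079  0.997 -0.   ] [ 0.997 -0.079  0.   ]
  shift cm [0.01 0.01 0.02] rot [-0.03  0.01  0.02]
[ 0.14401709  1.02568275 -0.03535202]
```

Emit:
step_arm(
  translation=[
    [-0.1, 0, -0.05],
    [-0.1, 0, -0.05],
  ],
  rotation=[
    [0, 0, 0],
    [0, 0, 0],
  ],
  fingers=[1, 1],
)

```text
time: 10.9
tcp_pos: [0.5073, -0.1767, 0.1129]
tcp_rot: [0.028, 0.706, -0.028, 0.707]
wrist_force: [-2.1, -0.4, -4.4]
width: 0.34
```

Emit:
step_arm(
  translation=[
    [0, 0, 0],
    [0, 0, 0],
    [0, 0, 0],
    [0, 0, 0],
    [0, 0, 0],
  ],
  rotation=[
    [0, 0, 0],
    [0, 0, 0],
    [0, 0, 0],
    [0, 0, 0],
    [0, 0, 0],
  ],
  fingers=[0.2, 0.0, -0.4, -0.8, -1],
)

```text
time: 11.4
tcp_pos: [0.5074, -0.1767, 0.1131]
tcp_rot: [0.028, 0.706, -0.028, 0.707]
wrist_force: [-0.0, -0.3, -0.0]
width: 0.978
```

```bash
python3 -c "
from h import *
plan([.5074,-.1768,.20],-4.5)
for n in ('scene','top'): cv2.imwrite(f'pics/{n}6.png',camera(n)[:,:,::-1])
b=cv2.imread('pics/scene6.png');a=cv2.imread('pics/top6.png')
b=cv2.resize(b[170:290,230:350],(480,480));a=cv2.resize(a[150:260,320:420],(320,352));o=np.zeros((480,800,3),np.uint8);o[:,:480]=b;o[:352,480:]=a;cv2.imwrite('pics/z6.png',o)"
```

```text
t 11.4 pos [ 0.5074 -0.1767  0.1131] F [-0.  -0.3 -0. ] w 0.978 q6 -0.26
  axes y,z world [ 0.079  0.997 -0.   ] [ 0.997 -0.079  0.001]
  shift cm [-8.69 -0.01  0.01] rot [-0.01  0.03  0.01]
```

View pics/z6.png

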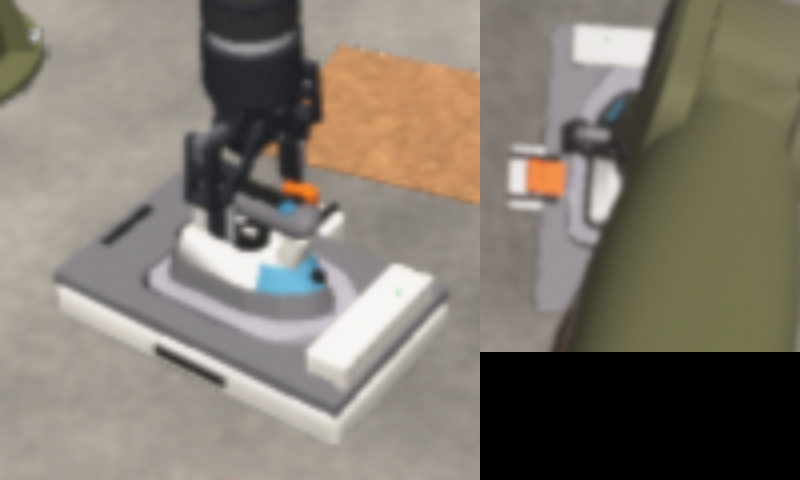

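Emit:
step_arm(
  translation=[
    [-1.5, 0, 0],
    [-4, 0, 0],
    [-7, 0, 0],
    [-8.5, 0, 0],
    [-8.5, 0, 0],
  ],
  rotation=[
    [0, 0, 0],
    [0, 0, 0],
    [0, 0, 0],
    [0, 0, 0],
    [0, 0, 0],
  ],
  fingers=[-1, -1, -1, -1, -1],
)

```text
time: 12.0
tcp_pos: [0.5088, -0.1772, 0.2004]
tcp_rot: [0.027, 0.705, -0.028, 0.708]
wrist_force: [0.0, 0.0, 0.2]
width: 1.001
```

Emit:
step_arm(
  translation=[
    [0, 3, -0.5],
    [0, 7, -1.1],
    [0, 11, -2.2],
    [0, 14, -2.2],
    [0, 14, -2.2],
  ],
  rotation=[
    [0, 0, 0],
    [0, 0, 0],
    [0, 0, 0],
    [0, 0, 0],
    [0, 0, 0],
  ],
  fingers=[1, 1, 1, 1, 1],
)

```text
time: 12.5
tcp_pos: [0.4954, -0.0324, 0.1967]
tcp_rot: [0.027, 0.707, -0.026, 0.706]
wrist_force: [-1.0, -0.7, -0.7]
width: 0.144
```

```bash
cat >> h.py <<'E'
def dk(a,b,z,yaw=-4.5,s=(.5201,-.1777)):
    y=np.radians(yaw);return [s[0]+a*np.cos(y)-b*np.sin(y),s[1]+a*np.sin(y)+b*np.cos(y),z]
E
python3 -c "
from h import *
plan(dk(-.035,.14,.064),-4.5)
for n in ('scene','top'): cv2.imwrite(f'pics/{n}7.png',camera(n)[:,:,::-1])
b=cv2.imread('pics/scene7.png');a=cv2.imread('pics/top7.png')
b=cv2.resize(b[170:290,230:350],(480,480));a=cv2.resize(a[150:260,320:420],(320,352));o=np.zeros((480,800,3),np.uint8);o[:,:480]=b;o[:352,480:]=a;cv2.imwrite('pics/z7.png',o)"
```

```text
t 12.5 pos [ 0.4954 -0.0324  0.1967] F [-1.  -0.7 -0.7] w 0.144 q6 0.01
  axes y,z world [0.075 0.997 0.001] [ 0.997 -0.075 -0.002]
  shift cm [13.27 -0.31  0.12] rot [ 0.22 -0.09 -0.06]
```

View pics/z7.png

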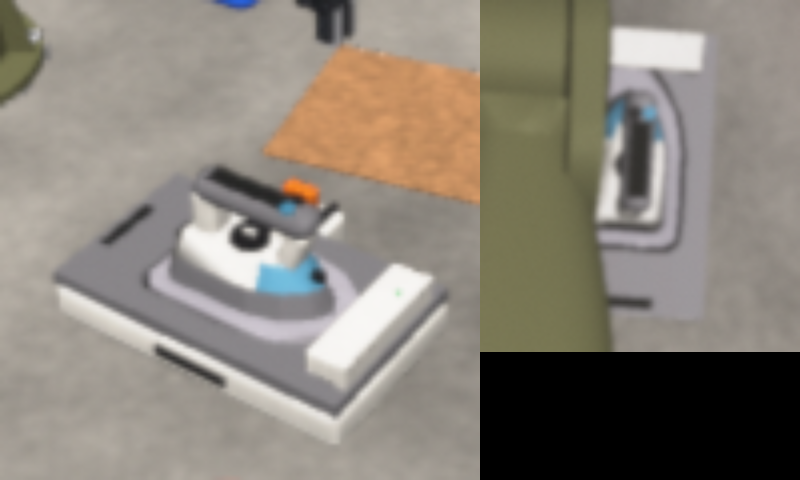

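Emit:
step_arm(
  translation=[
    [4, 0, 0.1],
    [8, 0, 0.1],
    [11, 0, 0.1],
    [13, 0, 0.1],
    [13.2, 0, 0.1],
  ],
  rotation=[
    [0.2, 0, 0],
    [0.2, 0, 0],
    [0.2, 0, 0],
    [0.2, 0, 0],
    [0.2, 0, 0],
  ],
  fingers=[1, 1, 1, 1, 1],
)

```text
time: 13.1
tcp_pos: [0.4944, -0.0365, 0.0628]
tcp_rot: [0.03, 0.709, -0.03, 0.704]
wrist_force: [-0.0, -0.0, -0.1]
width: 0.001
```

Emit:
step_arm(
  translation=[
    [0, 0, 0],
    [0, 0, 0],
  ],
  rotation=[
    [0, 0, 0],
    [0, 0, 0],
  ],
  fingers=[1, 1],
)

```text
time: 13.3
tcp_pos: [0.4982, -0.0361, 0.0669]
tcp_rot: [0.029, 0.706, -0.029, 0.707]
wrist_force: [-0.2, -0.6, -0.2]
width: -0.001
```

```bash

python3 -c "
from h import *
plan(dk(-.035,.115,.064),-4.5)
for n in ('scene','top'): cv2.imwrite(f'pics/{n}8.png',camera(n)[:,:,::-1])
b=cv2.imread('pics/scene8.png');a=cv2.imread('pics/top8.png')
b=cv2.resize(b[160:260,250:350],(480,480));a=cv2.resize(a[150:260,320:420],(320,352));o=np.zeros((480,800,3),np.uint8);o[:,:480]=b;o[:352,480:]=a;cv2.imwrite('pics/z8.png',o)"
```

```text
t 13.3 pos [ 0.4982 -0.0361  0.0669] F [-0.2 -0.6 -0.2] w -0.001 q6 0.01
  axes y,z world [ 0.083  0.997 -0.   ] [ 0.997 -0.083  0.002]
  shift cm [ 0.29 -2.45 -0.19] rot [-0.27  0.09  0.01]
```

View pics/z8.png

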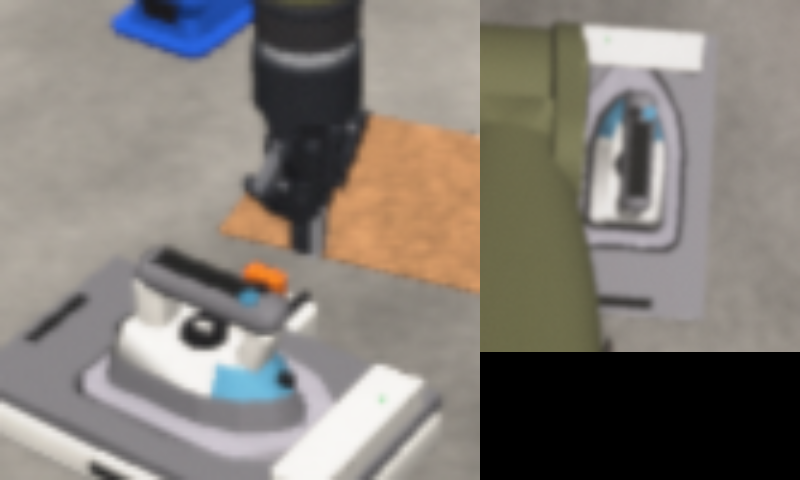

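Emit:
step_arm(
  translation=[
    [0.2, -0.5, -0.2],
    [0.2, -1, -0.2],
    [0.2, -1.4, -0.2],
    [0.2, -1.8, -0.2],
    [0.2, -2.2, -0.2],
  ],
  rotation=[
    [0, 0, 0],
    [0, 0, 0],
    [0, 0, 0],
    [0, 0, 0],
    [0, 0, 0],
  ],
  fingers=[1, 1, 1, 1, 1],
)

```text
time: 13.9
tcp_pos: [0.4934, -0.0576, 0.064]
tcp_rot: [0.029, 0.706, -0.029, 0.707]
wrist_force: [0.0, -0.3, -0.2]
width: -0.003
```

Emit:
step_arm(
  translation=[
    [0, -0.3, 0],
    [0, -0.6, 0],
    [0, -0.9, 0],
    [0, -1.2, 0],
    [0, -1.2, 0],
  ],
  rotation=[
    [0, 0, 0],
    [0, 0, 0],
    [0, 0, 0],
    [0, 0, 0],
    [0, 0, 0],
  ],
  fingers=[1, 1, 1, 1, 1],
)

```text
time: 14.4
tcp_pos: [0.4924, -0.0693, 0.0639]
tcp_rot: [0.029, 0.707, -0.029, 0.706]
wrist_force: [0.1, 1.1, -0.1]
width: -0.005
```

```bash

python3 -c "
from h import *
plan(dk(-.035,.096,.064),-4.5)
for n in ('scene','top'): cv2.imwrite(f'pics/{n}9.png',camera(n)[:,:,::-1])
b=cv2.imread('pics/scene9.png');a=cv2.imread('pics/top9.png')
b=cv2.resize(b[160:260,250:350],(480,480));a=cv2.resize(a[150:260,320:420],(320,352));o=np.zeros((480,800,3),np.uint8);o[:,:480]=b;o[:352,480:]=a;cv2.imwrite('pics/z9.png',o)"
```

```text
t 14.4 pos [ 0.4924 -0.0693  0.0639] F [ 0.1  1.1 -0.1] w -0.005 q6 -0.06
  axes y,z world [0.083 0.997 0.   ] [ 0.997 -0.083 -0.   ]
  shift cm [-0.01 -0.99  0.11] rot [-0.23 -0.   -0.01]
```

View pics/z9.png

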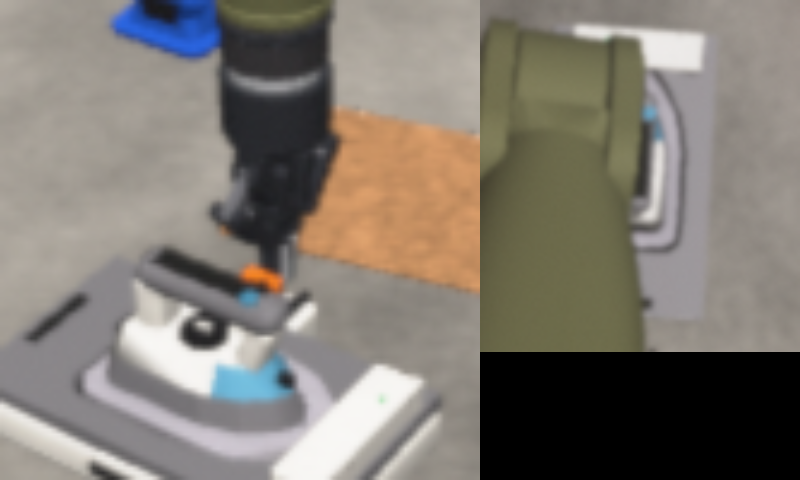

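Emit:
step_arm(
  translation=[
    [0, -0.2, 0],
    [0, -0.4, 0],
    [0, -0.6, 0],
    [0, -0.8, 0],
    [0, -0.8, 0],
  ],
  rotation=[
    [0, 0, 0],
    [0, 0, 0],
    [0, 0, 0],
    [0, 0, 0],
    [0, 0, 0],
  ],
  fingers=[1, 1, 1, 1, 1],
)

```text
time: 15.0
tcp_pos: [0.4917, -0.0775, 0.0639]
tcp_rot: [0.029, 0.707, -0.029, 0.706]
wrist_force: [-0.1, 1.4, -0.2]
width: -0.007
```

Emit:
step_arm(
  translation=[
    [0, -0.1, 0],
    [0, -0.2, 0],
    [0, -0.3, 0],
    [0, -0.4, 0],
    [0, -0.4, 0],
  ],
  rotation=[
    [0, 0, 0],
    [0, 0, 0],
    [0, 0, 0],
    [0, 0, 0],
    [0, 0, 0],
  ],
  fingers=[1, 1, 1, 1, 1],
)

```text
time: 15.5
tcp_pos: [0.4914, -0.0813, 0.0639]
tcp_rot: [0.029, 0.707, -0.029, 0.706]
wrist_force: [0.1, 1.6, -1.1]
width: 0.003
```

Emit:
step_arm(
  translation=[
    [0, -0.1, 0],
    [0, -0.2, 0],
    [0, -0.3, 0],
    [0, -0.4, 0],
    [0, -0.4, 0],
  ],
  rotation=[
    [0, 0, 0],
    [0, 0, 0],
    [0, 0, 0],
    [0, 0, 0],
    [0, 0, 0],
  ],
  fingers=[1, 1, 1, 1, 1],
)

```text
time: 16.0
tcp_pos: [0.4912, -0.083, 0.0639]
tcp_rot: [0.031, 0.706, -0.027, 0.707]
wrist_force: [0.9, 9.5, 1.4]
width: 0.002
```

Emit:
step_arm(
  translation=[
    [0, -0.1, 0],
    [0, -0.15, 0],
    [0, -0.2, 0],
    [0, -0.2, 0],
  ],
  rotation=[
    [0, 0, 0],
    [0, 0, 0],
    [0, 0, 0],
    [0, 0, 0],
  ],
  fingers=[1, 1, 1, 1],
)

```text
time: 16.4
tcp_pos: [0.4912, -0.0832, 0.064]
tcp_rot: [0.032, 0.706, -0.025, 0.707]
wrist_force: [1.8, 15.5, 1.8]
width: 0.002
```

```bash

python3 -c "
from h import *
plan(dk(-.035,.088,.064),-4.5)
for n in ('scene','top'): cv2.imwrite(f'pics/{n}10.png',camera(n)[:,:,::-1])
b=cv2.imread('pics/scene10.png');a=cv2.imread('pics/top10.png')
b=cv2.resize(b[160:260,250:350],(480,480));a=cv2.resize(a[150:260,320:420],(320,352));o=np.zeros((480,800,3),np.uint8);o[:,:480]=b;o[:352,480:]=a;cv2.imwrite('pics/z10.png',o)"
```

```text
t 16.4 pos [ 0.4912 -0.0832  0.064 ] F [ 1.8 15.5  1.8] w 0.002 q6 -0.09
  axes y,z world [0.08  0.997 0.009] [ 0.997 -0.08   0.   ]
  shift cm [-0.   -0.39  0.12] rot [-0.1   0.01 -0.51]
```

View pics/z10.png

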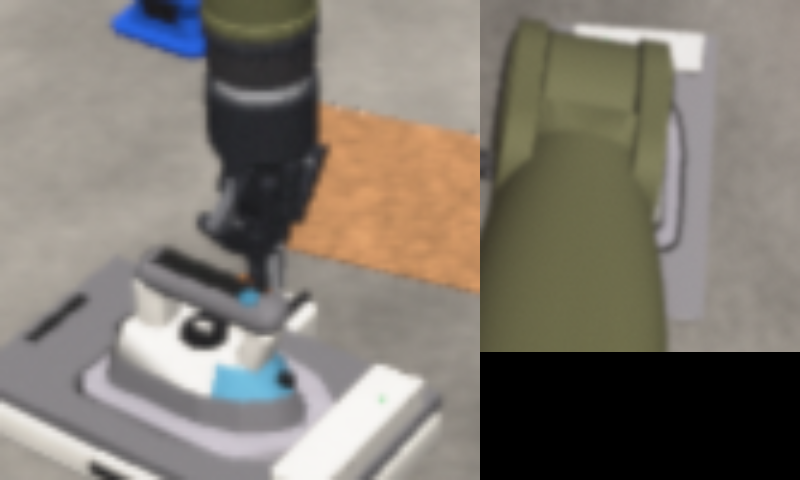

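Emit:
step_arm(
  translation=[
    [0, 1, 0],
    [0, 3, 0],
    [-1, 6, 0],
    [-5, 7, 0],
    [-9, 7, 0],
  ],
  rotation=[
    [0, 0, 0],
    [0, 0, 0],
    [0, 0, 0],
    [0, 0, 0],
    [0, 0, 0],
  ],
  fingers=[1, 1, 1, 1, 1],
)

```text
time: 17.0
tcp_pos: [0.4956, -0.0165, 0.1541]
tcp_rot: [0.028, 0.707, -0.029, 0.706]
wrist_force: [0.8, -0.5, -0.3]
width: 0.0
```

Emit:
step_arm(
  translation=[
    [-3, 4, 0],
    [-6, 8, 0],
    [-6, 12, 0],
    [-6, 16, 0],
    [-6, 16, 0],
  ],
  rotation=[
    [0, 0, 0],
    [0, 0, 0],
    [0, 0, 0],
    [0, 0, 0],
    [0, 0, 0],
  ],
  fingers=[1, 1, 1, 1, 1],
)

```text
time: 17.5
tcp_pos: [0.5105, 0.1457, 0.2142]
tcp_rot: [0.028, 0.706, -0.027, 0.707]
wrist_force: [0.0, -0.3, -0.7]
width: -0.002
```

```bash

python3 -c "
from h import *
plan(dk(-.035,.088,.064),-4.5)
for n in ('scene','top'): cv2.imwrite(f'pics/{n}11.png',camera(n)[:,:,::-1])
b=cv2.imread('pics/scene11.png');a=cv2.imread('pics/top11.png')
K=8;x0,y0,x1,y1=325,145,400,260
for f in ('0','11'):
  z=cv2.imread(f'pics/top{f}.png')[y0:y1,x0:x1];z=cv2.resize(z,None,fx=K,fy=K,interpolation=cv2.INTER_CUBIC);hsv=cv2.cvtColor(z,cv2.COLOR_BGR2HSV)
  m=((hsv[...,1]>120)&(hsv[...,0]<25)&(hsv[...,2]>180)).astype(np.uint8)
  cs,_=cv2.findContours(m,0,1);c=max(cs,key=cv2.contourArea)[:,0];px=(c+.5)/K-.5+[x0,y0]
  P=plane('top',px,.08);print('lock',P.min(0)[:2],P.max(0)[:2])
b=cv2.resize(b[160:280,230:350],(480,480));a=cv2.resize(a[150:260,320:420],(320,352));o=np.zeros((480,800,3),np.uint8);o[:,:480]=b;o[:352,480:]=a;cv2.imwrite('pics/z11.png',o)"
```

```text
t 17.5 pos [0.5105 0.1457 0.2142] F [ 0.  -0.3 -0.7] w -0.002 q6 0.36
  axes y,z world [0.078 0.997 0.   ] [ 0.997 -0.078  0.002]
  shift cm [ 15.01 -23.37  -0.05] rot [ 0.05  0.1  -0.03]
lock [ 0.47208253 -0.11246662] [ 0.50563352 -0.07714069]
lock [ 0.47244139 -0.12978369] [ 0.50432091 -0.09476223]
```

View pics/z11.png

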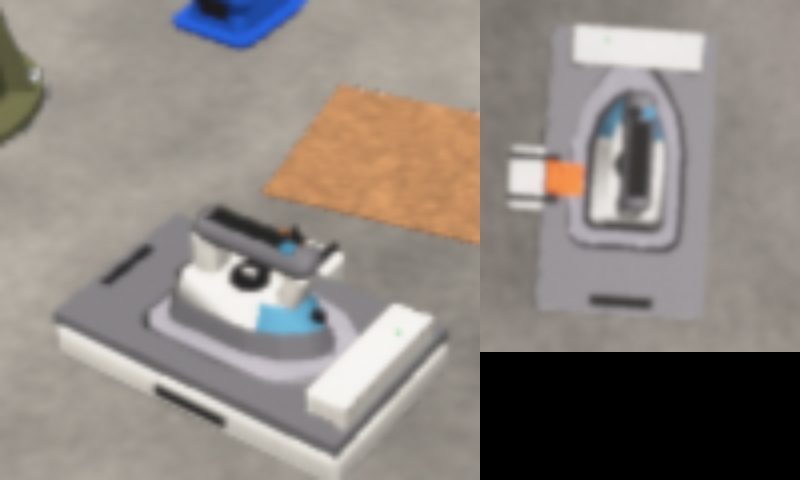

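View pics/top11.png

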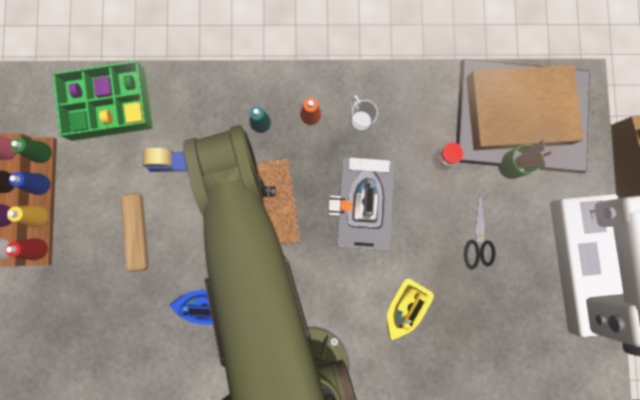

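Emit:
step_arm(
  translation=[
    [0, 0, 0],
    [0, 0, 0],
    [0, 0, 0],
  ],
  rotation=[
    [0, 0, 0],
    [0, 0, 0],
    [0, 0, 0],
  ],
  fingers=[1, 1, 1],
)

```text
time: 17.9
tcp_pos: [0.5098, 0.141, 0.2139]
tcp_rot: [0.03, 0.707, -0.03, 0.706]
wrist_force: [0.4, -0.1, 0.4]
width: 0.001
```

```bash
python3 -c "
from plant import env,telemetry
s=telemetry.state();print(s['time'],s['wrist_force'],abs(s['joint_vel']).max());print(env.finish_job())"
```

```text
17.9 [ 0.42818327 -0.0624205   0.4481628 ] 0.0039920884707092315
the job is handed in; nothing more can be done
None
```

The iron is put away and the carry lock is pushed in. I handed the job in at 17.9 s with the arm clear and still; no verdict is reported.

I lifted the iron by its handle, touched the sole down on the rear of the deck about 59 mm behind home, and slid it under the hood. I then lowered it into the pocket, released it, and pushed the orange tab in with the closed fingers.

**Iron seated:** the tool touched bottom 6.9 mm below its deck-contact height, against the 7 mm pocket depth. The last pictures show the sole flat in the pocket with an even gap.

**Lock:** it came up against a hard stop at about 15 N. In the top view it had moved about 17.5 mm, which matches 18 mm within pixel accuracy and the unknown start of up to 2 mm. The pictures show its tongue over the sole's rim.

**Other things on the counter:** the ones visible in the final top picture look unmoved. The arm hid part of the tape dispenser, the mat and the blue look-alike in that view. No check failed or disagreed.

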